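# Reset the herb mill, seat its splined grinding cup and hold it pressed

### The arm

A 7-joint arm with a two-finger parallel gripper is mounted at the origin on the work surface. World frame = base frame: x ahead of the robot, y to its left, z up, the work surface at z = 0. Lengths are in m, angles in rad, forces in N, time in s.
With the tool pointing down it reaches from about 0.4 to 0.85 m from the base axis. Payload 10.4 kg.
Tool frame: the origin (TCP) lies midway between the tips of the shut fingers; the grasp point (between the pads) lies 19 mm behind it (r.tcp_to_grasp is the z of the grasp point in the tool frame, in m); z points along the fingers, x is the direction in which the jaws open and shut, and the axes are right-handed (so a half turn about z gives the same grasp; the last joint's range is limited). The gripper opens to 87 mm and grips with 3 to 60 N. Pads are 19 mm wide; open, the fingers measure 117 mm over their backs; the gripper's body (75 mm by 190 mm) begins 51 mm behind the grasp point.
Start: joints at [1.284, 0.332, -0.065, 1.46, 0.022, 1.35, -0.088], TCP at [0.163, -0.603, 0.223] pointing down, gripper open.
Joint ranges: [-2.6, 2.6], [-0.5, 2.12], [-1.47, 1.34], [0.16, 2.42], [-1.27, 4.41], [0.06, 2.06], [-2.6, 2.6]. Speed limits (rad/s): [2.22, 2.22, 2.79, 2.79, 3.14, 3.14, 3.14].

### API

Orientations are given as a unit quaternion [x, y, z, w].
In Python, from bench import r, camera, close_job gives the robot as it stands. The module is installed in compiled form; this text tells all that it offers.
- The arm moves only by the shell command python3 -m crank 'ROWS' [FORCE]. ROWS is JSON, a list of rows, each an object of numbers: "x", "y", "z": the shift along the tool's x, y, z scaled (see below); "ax", "ay", "az": the turn, a rotation vector about the tool's x, y, z scaled (see below); "claw": the closure, from -1 (fully open) to 1 (shut), so that 0 is half open. A call has exactly 5 rows; each row is the pose to reach, as a shift and turn from the pose commanded when the call began, along the tool's axes at that moment; what a row does not reach only later rows make up. The controller multiplies each number of a shift by 1 m and each number of a turn by 2 rad. A row lasts 1/12 s, in which the tool goes at most 41.7 mm and 7.16 degrees, less where a joint would pass 70% of its speed; a pose out of reach is approached as far as the arm can. A call with a number of a shift or a turn outside -1 to 1 is refused whole. A call with a gripper value outside its range is refused whole. The fingers move at their own pace and stop on an object; FORCE is the grip in N (left out, the last holds). Time passes only in rows, so rows that repeat a pose let the fingers close, or fill a call up. It gives the time, the measured TCP pose, the force and the opening at its end, in the units of the state.
- r.read_state(): the state, without advancing time (a new reading comes with each control period).
- camera(name): name is "side" or "top" or "wrist"; returns a dict with "color" (480x640x3 uint8, blue, green, red), "fx", "fy", "cx", "cy" (pixels), "eye" and "orientation" of the camera in the world. Camera axes: x right, y down, z forward; pixel columns grow to the right and rows downward; lengths in m; the calibration is good to about 2 mm. The wrist camera is an equidistant fisheye: a pixel r from the principal point sees the ray r / f radians off the axis. A picture is of the moment at which its call begins. There is no depth.
- close_job(): hands the job in, once; it reports no verdict.
The state is a dict: "time": time; "joint_positions": joint angles; "joint_vel": joint speeds; "joint_torque": joint torques, N m; "ee_pos": TCP position; "eef_rot": TCP orientation; "ft_force": force on the tool from outside, world axes, zero at the start; "torque": the same for the moment, N m; "width": finger opening in m.
Only numpy, scipy, OpenCV 4.12 (cv2) and the standard library are available. Lean on these libraries where they do the work, as an engineer would, in place of code of your own. Each camera call takes 0.05 s, during which the arm holds its last target. There are 200 camera calls.

### The job

The herb mill has tripped: take the slim steel prod out of the wooden block, use its tip to push the recessed reset button on the mill's side deck right down, and stand the prod back in the hole it came from. Then take the steel grinding cup by its body, set its splined neck in the mill's collar, turn it until the six splines drop into the grooves, and push it fully home against the spring. The mill runs only while the cup is held down, so finish still gripping the cup and keeping it pressed home; do not knock the cup over, and leave everything else on the table where it stands.

Things in the scene. Friction and masses are not known exactly. Their poses are not given: they have to be found in the camera images.
- mill: herb mill, fixed: white round motor tower, 128 mm across, top at 73 mm, carrying a dark steel collar; at its -y side a white deck 78 mm (x) wide, out to y = -126 mm, top at 60 mm. Origin: under the tower's centre, on the table; z up along the collar's axis
- collar_rim (a point): centre of the collar's mouth, at its rim, 99 mm above the table; axes as the mill's. Collar: bore 51 mm, outside 74 mm across; six grooves 11 mm wide, open to bore and outside, cut 14 mm down from the rim, one along the mill's +x axis and every 60 degrees from it
- cup_home (a point): where the cup's origin lies when the cup is fully home: on the collar's axis, 24 mm below the rim (the spline tops are then flush with the rim); axes as the mill's. With the splines lying on the rim the cup's origin is 14 mm above this; a turn error of about 4 degrees still meshes
- drive_plate (a joint): spring-loaded round plate 46 mm across inside the collar, its top 18 mm below the rim at rest; 0 = up, grows as it is pushed down, 0.006 m when the cup is fully home; the spring pushes back with 5 N at the start and 9 N at home, more than the cup's weight
- reset_face (a point): centre of the face of the reset button, a grey pin 11 mm across lying 7 mm below the deck's top in a plain round hole 13 mm across, on the mill's side deck 94 mm from the tower's axis; z up. The face moves down with the button
- reset_button (a joint): reset button: 0 = out, grows as it is pushed down, 0.004 m at its stop; springs back when let go; takes about 2 N to start and 5 N at the stop
- cup: steel grinding cup standing on its black neck; origin at the centre of its underside, z up. Neck: 48 mm across, from 0 to 26 mm height, with six splines 7 mm wide, 68 mm across the tips, from 10 to 24 mm, one along the cup's +x axis and every 60 degrees from it. Body: plain cylinder 52 mm across from 26 to 110 mm, closed top at 115 mm; grip at about 85 mm. 0.24 kg
- prod: slim prod upright in the block's middle hole; origin at its tip (lowest end), z up along it. Steel shank 6 mm across from 0 to 50 mm, black handle 12 mm across from 50 to 125 mm, its shoulder resting on the block's top, so that the tip is 5 mm above the table; grip it about 95 mm above its tip. 45 g
- prod_tip (a point): the prod's tip, the same point as its origin
- block: wooden tool block, fixed, 50 mm (x) by 110 mm (y) by 55 mm high, origin at the centre of its underside; three holes 11 mm across and 54 mm deep in a row along y, 34 mm apart; the prod belongs in the middle one, the outer two are empty
- block_hole (a point): centre of the mouth of the block's middle hole, 55 mm above the table
- jar_a: bystander: low round white cream jar with lid, 48 mm across, 34 mm high, upright; origin at the centre of its underside
- jar_b: bystander: low round white cream jar with lid, 48 mm across, 34 mm high, upright; origin at the centre of its underside
- jar_c: bystander: low round white cream jar with lid, 48 mm across, 34 mm high, upright; origin at the centre of its underside
- lotion: bystander: white lotion bottle with cap, 52 mm across, 170 mm high, upright; origin at the centre of its underside
- dropper: bystander: small brown glass bottle, 32 mm across, 75 mm high, upright; origin at the centre of its underside
- beaker: bystander: open steel beaker without splines, 68 mm across, 70 mm high, upright; origin at the centre of its underside
- spatula: bystander: spatula 190 mm long lying on the table along its x axis
Mind the look-alikes: they are no part of the job. Leave any yellow look-alike of the cup alone.

How it is judged:
On the way, in this order (a step that is already met when the one before it is completed fails the run):
1. the reset button is pushed right down with the prod's tip (value of joint reset_button above 0.003 m and distance between prod_tip and reset_face below 0.007 m), for 0.1 s.
2. the prod stands in its hole again, let go, and the button is out (horizontal distance between prod and block_hole below 0.006 m and z of prod in the frame of block below 0.012 m and angle between prod's own z axis and vertical below 0.12 rad and contact force between the fingers and prod below 0.05 N and value of joint reset_button below 0.001 m and linear speed of prod below 0.02 m/s), for 0.2 s.
3. the cup's splines have dropped into the collar's grooves (z of cup in the frame of cup_home below 0.008 m and horizontal distance between cup and cup_home below 0.004 m and angle between cup's own z axis and vertical below 0.1 rad), for 0.2 s.
At the end, for the whole second after the job is handed in: cup home in the collar (within 1.8 mm of the bottom, 3 mm sideways, 3 degrees upright), at rest, gripped, and keeping the drive plate down 4.5 of its 6 mm or more; reset button out; prod upright in the block's middle hole (within 6 mm, shoulder within 7 mm of the top) (z of cup in the frame of cup_home below 0.0018 m and horizontal distance between cup and cup_home below 0.003 m and angle between cup's own z axis and vertical below 0.05 rad and value of joint drive_plate above 0.0045 m and contact force between the fingers and cup above 2 N and linear speed of cup below 0.01 m/s and value of joint reset_button below 0.001 m and horizontal distance between prod and block_hole below 0.006 m and z of prod in the frame of block below 0.012 m and angle between prod's own z axis and vertical below 0.12 rad); the arm keeps its last pose, push and grip.
It fails at once if a bystander was moved more than 30 mm (distance of any of jar_a, jar_b, jar_c, lotion, dropper, beaker, spatula from where it was at the start of the episode above 0.03 m).
It fails at once if the cup was knocked over (angle between cup's own z axis and vertical above 0.8 rad).
It also fails if it takes over 64 s, if anything falls off the work surface, if the arm or the gripper's body presses on something with over 40 N, if the wrist force passes 120 N, or if a joint passes its speed limit or range.

## Working session

There is one attempt and no reset: what is moved stays moved. The work goes in short steps, Python scripts to look and compute and a shell command to move; the robot and the scene stay as the last step left them, time stands still between calls to the robot, and variables do not carry over. Pictures are saved under pics/ and viewed, about 8 in all and at most 12, crops included, and the job is handed in when it is done.

```bash
mkdir -p pics; ls; python3 - <<'E'
from bench import r,camera
import cv2,numpy as np,pickle
d={}
for n in("top","side","wrist"):
    c=camera(n);d[n]=c;cv2.imwrite(f"pics/{n}0.png",c["color"])
    print(n,{k:np.round(v,4).tolist() for k,v in c.items() if k!="color"})
pickle.dump(d,open("c0.pkl","wb"))
s=r.read_state();print({k:np.round(v,4).tolist() for k,v in s.items()},r.tcp_to_grasp)
E
```

```text
pics
top {'fx': 453.5543, 'fy': 453.5543, 'cx': 323.2753, 'cy': 244.195, 'eye': [0.4889, 0.0166, 1.0884], 'orientation': [0.7087, -0.7051, 0.0145, -0.0173]}
side {'fx': 602.4154, 'fy': 602.4154, 'cx': 321.3935, 'cy': 247.3273, 'eye': [0.377, -0.7778, 0.902], 'orientation': [0.9215, -0.0857, 0.042, -0.3764]}
wrist {'fx': 371.6483, 'fy': 371.6483, 'cx': 316.6349, 'cy': 238.6138, 'eye': [0.2428, -0.5822, 0.384], 'orientation': [0.7853, -0.6006, -0.0915, 0.1194]}
{'time': 0.15, 'joint_positions': [1.2844, 0.3327, -0.0647, 1.4607, 0.0216, 1.3499, -0.0885], 'joint_vel': [0.0004, -0.0021, 0.0004, -0.0028, -0.0022, 0.0011, -0.0002], 'joint_torque': [0.0019, -62.3625, 0.0249, -39.0137, -0.0614, 0.0373, 0.0001], 'ee_pos': [0.1629, -0.6031, 0.2219], 'eef_rot': [0.794, -0.608, -0.0004, -0.0003], 'ft_force': [-0.2914, -0.5235, -0.311], 'torque': [-0.0157, 0.0778, -0.0189], 'width': 0.0869} -0.0187
```

View pics/top0.png

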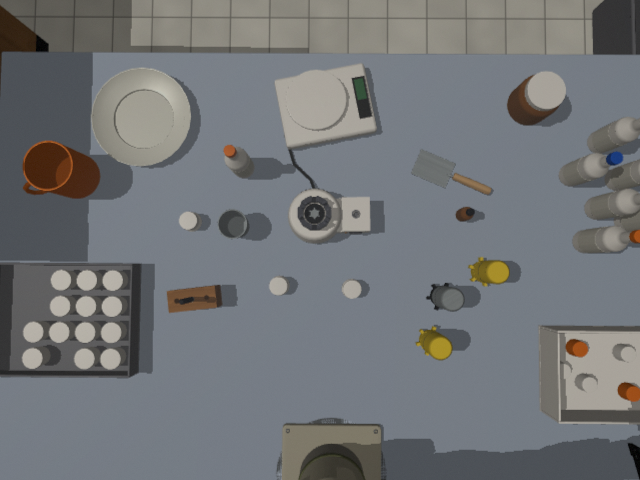

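View pics/side0.png

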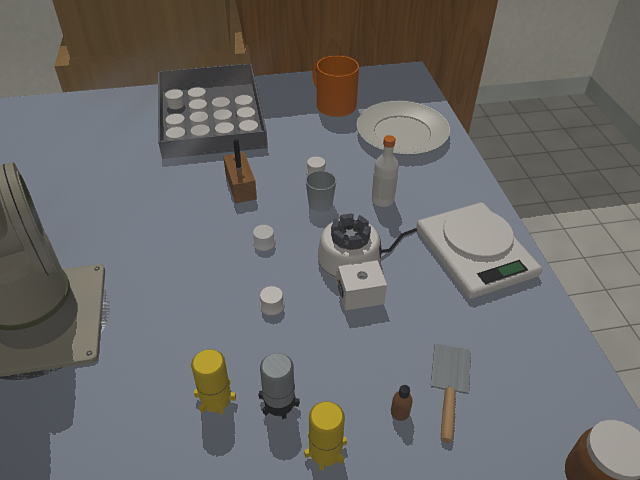

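The top view has +x up and -y to the right. The mill tower is at about (315,213), its deck at (355,214), the grey cup at (448,298), and the block with the prod at (194,299). The side view agrees: mill (350,240), cup (278,380), prod (238,155). Next I'll crop these and measure.

```bash
cat >h.py <<'E'
import numpy as np,cv2,pickle
from scipy.spatial.transform import Rotation as R
def proj(c,p):
    q=R.from_quat(c["orientation"]).inv().apply(np.atleast_2d(p)-c["eye"])
    if c.get("fish"):
        rr=np.hypot(q[:,0],q[:,1])+1e-12;t=np.arctan2(rr,q[:,2])/rr
        return np.c_[c["cx"]+c["fx"]*t*q[:,0],c["cy"]+c["fy"]*t*q[:,1]]
    return np.c_[c["cx"]+c["fx"]*q[:,0]/q[:,2],c["cy"]+c["fy"]*q[:,1]/q[:,2]]
def ray(c,uv):
    uv=np.atleast_2d(uv).astype(float);a=(uv-[c["cx"],c["cy"]])/[c["fx"],c["fy"]]
    if c.get("fish"):
        t=np.hypot(*a.T)[:,None];d=np.c_[a*np.sinc(t/np.pi)/1.0,np.cos(t)]
    else: d=np.c_[a,np.ones(len(a))]
    return R.from_quat(c["orientation"]).apply(d)
def plane(c,uv,z):
    d=ray(c,uv);return (np.array(c["eye"])+d*((z-c["eye"][2])/d[:,2])[:,None])[:,:2]
E
python3 - <<'E'
from h import *
d=pickle.load(open("c0.pkl","rb"));t=d["top"];w=d["wrist"]
im=t["color"]
def crop(u,v,h,s):return cv2.resize(im[v-h:v+h,u-h:u+h],None,fx=s,fy=s,interpolation=cv2.INTER_CUBIC)
a=np.hstack([crop(330,214,50,4),crop(447,300,50,4)]);
b=np.hstack([crop(194,299,25,8),cv2.resize(w["color"],(400,300),interpolation=cv2.INTER_AREA)[:, :]]) if 0 else None
c2=np.hstack([cv2.resize(crop(194,299,40,4),(200,200)),np.zeros((200,600,3),np.uint8)])
c2[:,200:466]=cv2.resize(w["color"],(266,200))
cv2.imwrite("pics/crop1.png",np.vstack([a,c2]))
for n,p in dict(mill=[(356,214),.053],millrim=[(315,213),.099],cup=[(448,298),.115],blk=[(194,299),.055],ja=[(189,221),.034],beaker=[(233,224),.07],jb=[(279,286),.034],jc=[(352,289),.034]).items(): print(n,plane(t,p[0],p[1]).round(4))
hsv=cv2.cvtColor(im,cv2.COLOR_BGR2HSV)
for p in [(315,195),(370,214),(448,298),(194,299),(434,294),(400,300),(170,300),(185,300)]: print(p,hsv[p[1],p[0]])
E
```

```text
mill [[ 0.6052 -0.0538]]
millrim [[0.6018 0.0391]]
cup [[ 0.4191 -0.2463]]
blk [[0.4094 0.3137]]
ja [[0.589  0.3347]]
beaker [[0.5793 0.2245]]
jb [[0.4389 0.123 ]]
jc [[ 0.4328 -0.0462]]
(315, 195) [ 23  18 168]
(370, 214) [102  12 106]
(448, 298) [ 80   7 112]
(194, 299) [14 75 71]
(434, 294) [90  3 73]
(400, 300) [107  27 133]
(170, 300) [ 14 133 115]
(185, 300) [120  23  34]
```

View pics/crop1.png

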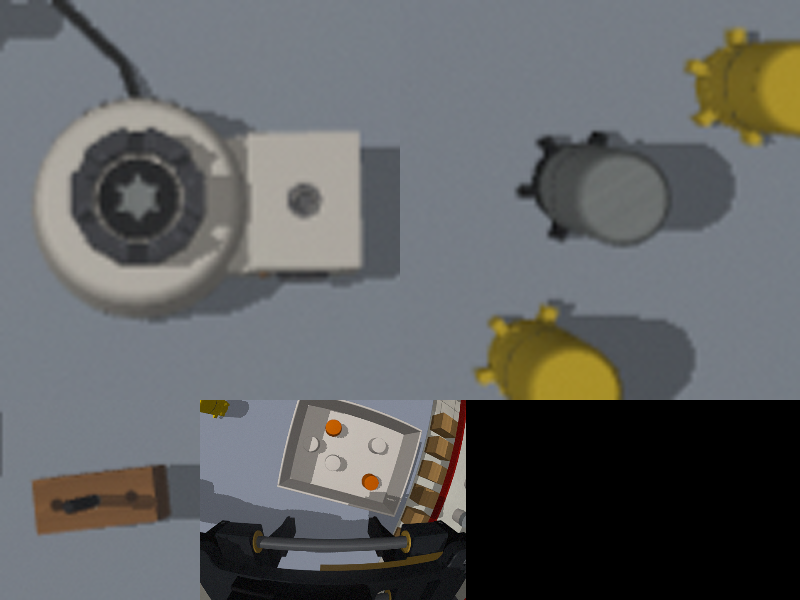

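Crop: the collar centre is near full-image px (315,213) and the button hole at (356,214). The grey cup's splines point left and its top is at (453,300). The prod leans left of image from the block's middle because of perspective. I'll move towards the block now, taking wrist pictures on the way.

```bash
cat >go.py <<'E'
import sys
from h import *
from bench import r
# usage: go.py x y z yawdeg -> shift and turn to type (TCP target, tool down)
def Rt(y): a=np.radians(y)/2; return R.from_quat([np.cos(a),np.sin(a),0,0])
def show(x,y,z,yaw):
    s=r.read_state();c=R.from_quat(s["eef_rot"])
    print("shift",c.inv().apply(np.array([x,y,z])-s["ee_pos"]).round(4),"turn/2",((c.inv()*Rt(yaw)).as_rotvec()/2).round(4))
def yaw(s): v=R.from_quat(s["eef_rot"]).apply([1,0,0]);return np.degrees(np.arctan2(v[1],v[0]))
if __name__=="__main__": show(*map(float,sys.argv[1:5]))
E
python3 go.py .3 -.45 .3 -55
```

```text
shift [-0.1121 -0.1723 -0.078 ] turn/2 [-1.000e-04  5.000e-04 -1.735e-01]
```

```bash
python3 -m crank '[{"x":-0.022,"y":-0.034,"z":-0.016,"az":-0.035,"claw":-1},{"x":-0.045,"y":-0.069,"z":-0.031,"az":-0.07,"claw":-1},{"x":-0.067,"y":-0.103,"z":-0.047,"az":-0.105,"claw":-1},{"x":-0.09,"y":-0.138,"z":-0.062,"az":-0.14,"claw":-1},{"x":-0.112,"y":-0.172,"z":-0.078,"az":-0.174,"claw":-1}]' 20
python3 -m crank '[{"x":-0.015,"y":-0.04,"az":-0.04,"claw":-1},{"x":-0.03,"y":-0.08,"az":-0.08,"claw":-1},{"x":-0.044,"y":-0.12,"az":-0.12,"claw":-1},{"x":-0.058,"y":-0.16,"az":-0.16,"claw":-1},{"x":-0.07,"y":-0.19,"az":-0.19,"claw":-1}]'
python3 - <<'E'
from bench import r,camera
import pickle,cv2
c=camera("wrist");c["fish"]=1;pickle.dump(c,open("w1.pkl","wb"));cv2.imwrite("pics/w1.png",c["color"])
E
python3 go.py .47 -.07 .3 -8
```

```text
shift [-0.4347 -0.4355 -0.0776] turn/2 [-2.000e-04  4.000e-04 -5.837e-01]schema error: expected keys x, y, z, ax, ay, az, claw
schema error: expected keys x, y, z, ax, ay, az, claw
```

```bash
python3 -m crank '[{"x":-0.022,"y":-0.034,"z":-0.016,"ax":0,"ay":0,"az":-0.035,"claw":-1},{"x":-0.045,"y":-0.069,"z":-0.031,"ax":0,"ay":0,"az":-0.07,"claw":-1},{"x":-0.067,"y":-0.103,"z":-0.047,"ax":0,"ay":0,"az":-0.105,"claw":-1},{"x":-0.09,"y":-0.138,"z":-0.062,"ax":0,"ay":0,"az":-0.14,"claw":-1},{"x":-0.112,"y":-0.172,"z":-0.078,"ax":0,"ay":0,"az":-0.174,"claw":-1}]' 20
python3 -m crank '[{"x":-0.015,"y":-0.04,"z":0,"ax":0,"ay":0,"az":-0.04,"claw":-1},{"x":-0.03,"y":-0.08,"z":0,"ax":0,"ay":0,"az":-0.08,"claw":-1},{"x":-0.044,"y":-0.12,"z":0,"ax":0,"ay":0,"az":-0.12,"claw":-1},{"x":-0.058,"y":-0.16,"z":0,"ax":0,"ay":0,"az":-0.16,"claw":-1},{"x":-0.07,"y":-0.19,"z":0,"ax":0,"ay":0,"az":-0.19,"claw":-1}]'
python3 - <<'E'
from bench import r,camera
import pickle,cv2
c=camera("wrist");c["fish"]=1;pickle.dump(c,open("w1.pkl","wb"));cv2.imwrite("pics/w1.png",c["color"])
E
python3 go.py .47 -.07 .3 -8
```

```text
time: 0.62
ee_pos: [0.2937, -0.4565, 0.297]
eef_rot: [0.888, -0.46, -0.0, 0.0]
ft_force: [1.2, -0.5, -0.5]
width: 0.087
time: 1.03
ee_pos: [0.4095, -0.2891, 0.2966]
eef_rot: [0.959, -0.283, 0.0, 0.0]
ft_force: [0.6, -0.4, -0.8]
width: 0.0869
shift [-0.0654 -0.2099 -0.0026] turn/2 [-0.0013 -0.0007 -0.2108]
```

```bash
python3 -m crank '[{"x":-0.013,"y":-0.041,"z":0,"ax":0,"ay":0,"az":-0.042,"claw":-1},{"x":-0.026,"y":-0.083,"z":0,"ax":0,"ay":0,"az":-0.084,"claw":-1},{"x":-0.039,"y":-0.125,"z":0,"ax":0,"ay":0,"az":-0.126,"claw":-1},{"x":-0.052,"y":-0.165,"z":0,"ax":0,"ay":0,"az":-0.168,"claw":-1},{"x":-0.065,"y":-0.2,"z":0,"ax":0,"ay":0,"az":-0.21,"claw":-1}]'
python3 - <<'E'
from bench import r,camera
import pickle,cv2
c=camera("wrist");c["fish"]=1;pickle.dump(c,open("w2.pkl","wb"));cv2.imwrite("pics/w2.png",c["color"])
E
python3 -m crank '[{"x":-0.003,"y":-0.038,"z":0,"ax":0,"ay":0,"az":-0.04,"claw":-1},{"x":-0.006,"y":-0.077,"z":0,"ax":0,"ay":0,"az":-0.08,"claw":-1},{"x":-0.01,"y":-0.115,"z":0,"ax":0,"ay":0,"az":-0.12,"claw":-1},{"x":-0.013,"y":-0.154,"z":0,"ax":0,"ay":0,"az":-0.16,"claw":-1},{"x":-0.016,"y":-0.19,"z":0,"ax":0,"ay":0,"az":-0.2,"claw":-1}]'
python3 -m crank '[{"x":0.002,"y":-0.032,"z":0,"ax":0,"ay":0,"az":-0.045,"claw":-1},{"x":0.004,"y":-0.064,"z":0,"ax":0,"ay":0,"az":-0.09,"claw":-1},{"x":0.006,"y":-0.096,"z":0,"ax":0,"ay":0,"az":-0.135,"claw":-1},{"x":0.008,"y":-0.12,"z":0,"ax":0,"ay":0,"az":-0.175,"claw":-1},{"x":0.008,"y":-0.127,"z":0,"ax":0,"ay":0,"az":-0.175,"claw":-1}]'
python3 - <<'E'
from bench import r,camera
import pickle,cv2
from h import *
c=camera("wrist");c["fish"]=1;pickle.dump(c,open("w3.pkl","wb"))
ws=[pickle.load(open(f"w{i}.pkl","rb")) for i in(1,2,3)]
tg=[(.42,-.255,.1),(.602,.03,.09),(.41,.314,.08)]
out=[]
for w,t in zip(ws,tg):
    u=proj(w,t)[0];print(u.round(),np.round(w["eye"],3))
    out.append(cv2.resize(w["color"],(400,300),interpolation=cv2.INTER_AREA))
out.append(out[0]*0)
cv2.imwrite("pics/w123.png",np.vstack([np.hstack(out[:2]),np.hstack(out[2:])]))
E
```

```text
time: 1.5
ee_pos: [0.4628, -0.0891, 0.2965]
eef_rot: [0.997, -0.078, 0.0, 0.0]
ft_force: [1.5, 0.4, 0.3]
width: 0.0868
time: 1.97
ee_pos: [0.4768, 0.1012, 0.2967]
eef_rot: [0.993, 0.122, 0.0, 0.0]
ft_force: [0.7, -0.2, -0.1]
width: 0.0868
time: 2.38
ee_pos: [0.453, 0.2285, 0.2966]
eef_rot: [0.955, 0.296, 0.0, -0.001]
ft_force: [-0.4, 0.8, 0.5]
width: 0.0872
[305. 175.] [ 0.454 -0.22   0.459]
[435.  74.] [ 0.476 -0.008  0.459]
[329. 113.] [0.407 0.296 0.459]
```

View pics/w123.png

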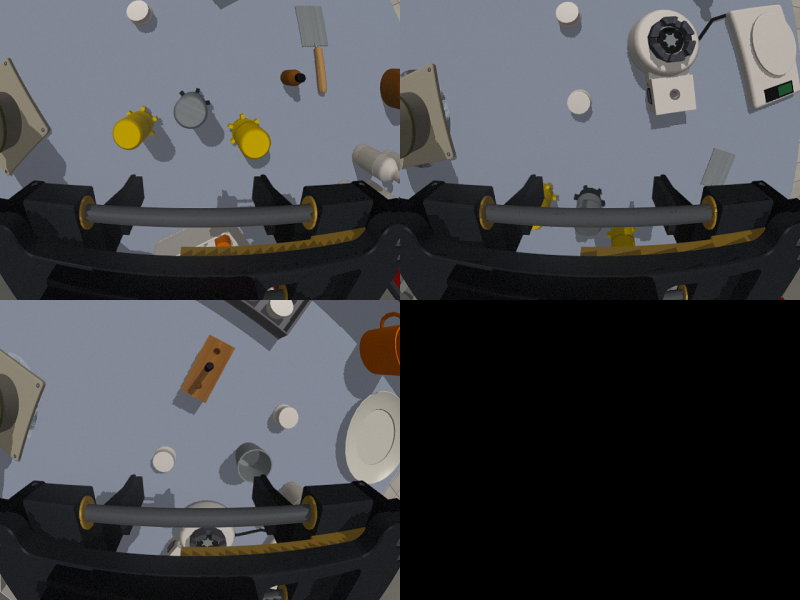

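Mosaic (full-resolution px): the cup top is at (304,176) in the first view, the collar at (435,64) in the second and the prod top at (333,107) in the third. All are within about 10 px of my projected predictions, so calibration holds. Next: measure the prod and its holes.

```bash
python3 - <<'E'
from h import *
from go import show,yaw
from bench import r
c=pickle.load(open("w3.pkl","rb"));im=c["color"];hsv=cv2.cvtColor(im,cv2.COLOR_BGR2HSV)
m=cv2.inRange(hsv,(5,90,60),(20,255,255));m[:20]=0;m[190:]=0;m[:, :250]=0;m[:,400:]=0
m=cv2.morphologyEx(m,cv2.MORPH_CLOSE,np.ones((15,15)))
k=max(cv2.findContours(m,0,1)[0],key=cv2.contourArea)
P=plane(c,k[:,0,:],.055).astype(np.float32);print("block",cv2.minAreaRect(P))
print(cv2.minAreaRect(P)[0])
d=cv2.inRange(hsv,(0,0,0),(180,255,55))&cv2.drawContours(np.zeros_like(m),[k],0,255,-1)
n,l,st,ce=cv2.connectedComponentsWithStats(d)
for i in range(1,n):
    if st[i,4]>8: print(st[i],ce[i].round(1),plane(c,ce[i],.055).round(4),plane(c,ce[i],.13).round(4))
u=im[80:220,250:410]
cv2.imwrite("pics/p1.png",cv2.resize(u,None,fx=4,fy=4,interpolation=cv2.INTER_NEAREST))
E
```

```text
block ((0.4100480079650879, 0.3200300335884094), (0.05013274401426315, 0.1098095029592514), 6.978423595428467)
(0.4100480079650879, 0.3200300335884094)
[342  78  10   8  32] [346.9  81.5] [[0.4061 0.3545]] [[0.4062 0.3436]]
[327 100  15  15 169] [333.8 106.9] [[0.4106 0.3235]] [[0.4099 0.3184]]
```

View pics/p1.png

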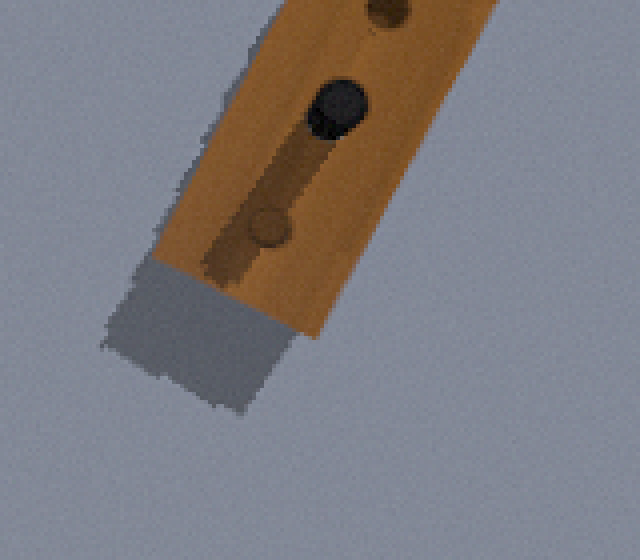

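The block rectangle comes out at 50.1×109.8 mm with centre (0.410,0.320), which matches the stated size, and the prod top agrees. In the crop the handle top is at (344,103) and an outer hole at (270,228). Next I'll descend to grasp the prod.

```bash
python3 go.py .41 .32 .2 34.5; python3 go.py .41 .32 .081 34.5
```

```text
shift [ 0.016  -0.1004  0.0966] turn/2 [-0.0005 -0.0002 -0.0033]
shift [ 0.016  -0.1003  0.2156] turn/2 [-0.0005 -0.0002 -0.0033]
```

```bash
python3 -m crank '[{"x":0.005,"y":-0.033,"z":0.02,"ax":0,"ay":0,"az":0,"claw":-1},{"x":0.011,"y":-0.066,"z":0.04,"ax":0,"ay":0,"az":-0.003,"claw":-1},{"x":0.016,"y":-0.1,"z":0.06,"ax":0,"ay":0,"az":-0.003,"claw":-1},{"x":0.016,"y":-0.1,"z":0.09,"ax":0,"ay":0,"az":-0.003,"claw":-1},{"x":0.016,"y":-0.1,"z":0.12,"ax":0,"ay":0,"az":-0.003,"claw":-1}]' 25
python3 go.py .41 .32 .081 34.5
```

```text
time: 2.85
ee_pos: [0.4118, 0.3172, 0.1756]
eef_rot: [0.956, 0.294, 0.001, -0.0]
ft_force: [0.6, -1.1, -0.6]
width: 0.0871
shift [-0.     -0.0033  0.0946] turn/2 [ 0.0001 -0.0005 -0.0025]
```

```bash
python3 -m crank '[{"x":0,"y":0,"z":0.03,"ax":0,"ay":0,"az":0,"claw":-0.5},{"x":0,"y":0,"z":0.06,"ax":0,"ay":0,"az":0,"claw":-0.3},{"x":0,"y":0,"z":0.06,"ax":0,"ay":0,"az":0,"claw":-0.3},{"x":0,"y":0,"z":0.06,"ax":0,"ay":0,"az":0,"claw":-0.3},{"x":0,"y":0,"z":0.06,"ax":0,"ay":0,"az":0,"claw":-0.3}]' 25
python3 go.py .41 .32 .081 34.5
```

```text
time: 3.27
ee_pos: [0.4131, 0.3165, 0.118]
eef_rot: [0.956, 0.293, 0.001, -0.0]
ft_force: [-0.3, 0.5, -0.2]
width: 0.0622
shift [-0.0006 -0.0047  0.037 ] turn/2 [ 0.0001 -0.0007 -0.0035]
```

```bash
python3 -m crank '[{"x":-0.0006,"y":-0.0047,"z":0.018,"ax":0,"ay":0,"az":-0.003,"claw":-0.3},{"x":-0.0006,"y":-0.0047,"z":0.037,"ax":0,"ay":0,"az":-0.003,"claw":-0.3},{"x":-0.0006,"y":-0.0047,"z":0.037,"ax":0,"ay":0,"az":-0.003,"claw":-0.3},{"x":-0.0006,"y":-0.0047,"z":0.037,"ax":0,"ay":0,"az":-0.003,"claw":0.3},{"x":-0.0006,"y":-0.0047,"z":0.037,"ax":0,"ay":0,"az":-0.003,"claw":1}]' 25
python3 -m crank '[{"x":0,"y":0,"z":0,"ax":0,"ay":0,"az":0,"claw":1},{"x":0,"y":0,"z":0,"ax":0,"ay":0,"az":0,"claw":1},{"x":0,"y":0,"z":0,"ax":0,"ay":0,"az":0,"claw":1},{"x":0,"y":0,"z":0,"ax":0,"ay":0,"az":0,"claw":1},{"x":0,"y":0,"z":0,"ax":0,"ay":0,"az":0,"claw":1}]'
python3 -c "
from bench import r
from go import *
s=r.read_state();print(np.round(s['ee_pos'],5),yaw(s),s['ft_force'],s['eef_rot'])"; python3 go.py .45 .25 .25 20
```

```text
time: 3.68
ee_pos: [0.4099, 0.3206, 0.0814]
eef_rot: [0.955, 0.297, 0.001, -0.0]
ft_force: [-0.6, -0.8, -0.5]
width: 0.05
time: 4.1
ee_pos: [0.409, 0.3201, 0.0796]
eef_rot: [0.955, 0.297, 0.0, 0.0]
ft_force: [0.2, 0.1, -0.5]
width: 0.0177
[0.40902 0.32008 0.07965] 34.54344460321536 [ 0.21252345  0.11355042 -0.5149515 ] [9.54907441e-01 2.96903611e-01 1.37608137e-04 7.86126156e-05]
shift [-0.0059  0.081  -0.1703] turn/2 [ 1.000e-04 -1.000e-04  1.269e-01]
```

```bash
python3 -m crank '[{"x":0,"y":0,"z":0,"ax":0,"ay":0,"az":0,"claw":1},{"x":0,"y":0,"z":0,"ax":0,"ay":0,"az":0,"claw":1},{"x":0,"y":0,"z":0,"ax":0,"ay":0,"az":0,"claw":1},{"x":0,"y":0,"z":0,"ax":0,"ay":0,"az":0,"claw":1},{"x":0,"y":0,"z":0,"ax":0,"ay":0,"az":0,"claw":1}]'
python3 -c "
from bench import r
from go import *
s=r.read_state();print(np.round(s['ee_pos'],5),yaw(s),s['ft_force'],s['eef_rot'])"
python3 -m crank '[{"x":0,"y":0,"z":-0.03,"ax":0,"ay":0,"az":0,"claw":1},{"x":0,"y":0,"z":-0.06,"ax":0,"ay":0,"az":0,"claw":1},{"x":0,"y":0,"z":-0.09,"ax":0,"ay":0,"az":0,"claw":1},{"x":0,"y":0,"z":-0.12,"ax":0,"ay":0,"az":0,"claw":1},{"x":0,"y":0,"z":-0.12,"ax":0,"ay":0,"az":0,"claw":1}]'
python3 go.py .47 .09 .2 15;python3 go.py .50 -.07 .2 10
```

```text
time: 4.52
ee_pos: [0.4089, 0.3201, 0.0795]
eef_rot: [0.955, 0.297, 0.0, 0.0]
ft_force: [-0.3, 0.3, 1.5]
width: 0.0116
[0.40895 0.32014 0.07948] 34.5496927162213 [-0.34639512  0.28151276  1.48685172] [9.54891258e-01 2.96955691e-01 4.43376388e-05 1.85877133e-05]
time: 4.93
ee_pos: [0.4104, 0.3221, 0.2047]
eef_rot: [0.955, 0.297, 0.003, -0.001]
ft_force: [1.4, 0.3, -0.2]
width: 0.0111
shift [-0.0826  0.225   0.0042] turn/2 [-0.0004 -0.0035  0.1708]
shift [-0.1487  0.3737  0.0038] turn/2 [-0.0005 -0.0035  0.2144]
```

```bash
python3 -m crank '[{"x":-0.015,"y":0.038,"z":0,"ax":0,"ay":0,"az":0.03,"claw":1},{"x":-0.03,"y":0.077,"z":0,"ax":0,"ay":0,"az":0.06,"claw":1},{"x":-0.045,"y":0.115,"z":0,"ax":0,"ay":0,"az":0.09,"claw":1},{"x":-0.06,"y":0.155,"z":0,"ax":0,"ay":0,"az":0.12,"claw":1},{"x":-0.075,"y":0.195,"z":0,"ax":0,"ay":0,"az":0.15,"claw":1}]'
python3 go.py .6 -.06 .2 0
```

```text
time: 5.35
ee_pos: [0.4571, 0.1169, 0.1993]
eef_rot: [0.989, 0.15, 0.0, 0.0]
ft_force: [1.1, 0.6, 0.6]
width: 0.0114
shift [ 0.0842  0.2113 -0.0006] turn/2 [ 3.000e-04 -1.000e-04  1.501e-01]
```

```bash
python3 -m crank '[{"x":0.014,"y":0.034,"z":0,"ax":0,"ay":0,"az":0.03,"claw":1},{"x":0.028,"y":0.068,"z":0,"ax":0,"ay":0,"az":0.06,"claw":1},{"x":0.042,"y":0.102,"z":0,"ax":0,"ay":0,"az":0.09,"claw":1},{"x":0.056,"y":0.137,"z":0,"ax":0,"ay":0,"az":0.12,"claw":1},{"x":0.07,"y":0.17,"z":0,"ax":0,"ay":0,"az":0.15,"claw":1}]'
python3 -m crank '[{"x":0.014,"y":0.036,"z":0,"ax":0,"ay":0,"az":0,"claw":1},{"x":0.014,"y":0.036,"z":0,"ax":0,"ay":0,"az":0,"claw":1},{"x":0.014,"y":0.036,"z":0,"ax":0,"ay":0,"az":0,"claw":1},{"x":0.014,"y":0.036,"z":0,"ax":0,"ay":0,"az":0,"claw":1},{"x":0.014,"y":0.036,"z":0,"ax":0,"ay":0,"az":0,"claw":1}]'
python3 - <<'E'
from bench import r,camera
from go import *
c=camera("wrist");c["fish"]=1;pickle.dump(c,open("w4.pkl","wb"))
s=r.read_state();print(s["ee_pos"],s["eef_rot"],c["eye"],c["orientation"])
print(proj(c,[(.605,-.054,.053),(.602,.039,.099)]))
cv2.imwrite("pics/w4.png",c["color"])
E
```

```text
time: 5.77
ee_pos: [0.5755, -0.0246, 0.1987]
eef_rot: [1.0, -0.0, -0.0, 0.0]
ft_force: [1.0, 1.1, 1.0]
width: 0.0113
time: 6.18
ee_pos: [0.5885, -0.0569, 0.1994]
eef_rot: [1.0, 0.002, -0.0, -0.0]
ft_force: [-0.5, 1.2, -0.0]
width: 0.0114
[ 0.58852347 -0.05686003  0.19953164] [ 9.99996698e-01  2.56928519e-03  4.78949748e-05 -1.32527544e-05] [0.58834838 0.02507039 0.361475  ] [0.98849226 0.00291443 0.00106211 0.15123964]
[[335.0588987  219.14167244]
 [335.99442845 106.29359654]]
```

View pics/w4.png

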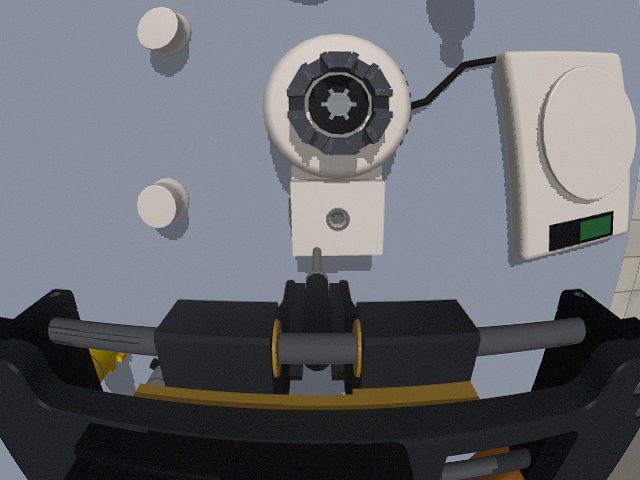

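The wrist view is clear: button hole (338,218), collar (339,103), prod tip (318,250).

```bash
python3 - <<'E'
from go import *
c=pickle.load(open("w4.pkl","rb"));im=c["color"];hsv=cv2.cvtColor(im,cv2.COLOR_BGR2HSV);g=hsv[...,2]
def blob(m,pt):
    n,l,st,ce=cv2.connectedComponentsWithStats(m)
    i=min(range(1,n),key=lambda i:np.hypot(*(ce[i]-pt))+(999 if st[i,4]<60 else 0));return l==i,ce[i],st[i]
# collar
roi=np.zeros_like(g);cv2.circle(roi,(339,103),60,255,-1)
m=cv2.inRange(g,0,120)&roi
b,ce,st=blob(m,(339,103));print("collar",ce,st)
k=max(cv2.findContours(b.astype(np.uint8),0,1)[0],key=cv2.contourArea)
P=plane(c,k[:,0],.099).astype(np.float32)
for _ in range(4):
    A=np.c_[2*P,np.ones(len(P))];x=np.linalg.lstsq(A,(P**2).sum(1),rcond=None)[0];ctr=x[:2];R0=np.sqrt(x[2]+ctr@ctr)
    d=np.hypot(*(P-ctr).T);P=P[d>R0-.0015]
print("collar fit",ctr,"dia",2*R0,"circle",cv2.minEnclosingCircle(plane(c,k[:,0],.099).astype(np.float32)))
# groove angle: brightness around ring r=31mm at rim height, harmonic 6
a=np.radians(np.arange(0,360,1))
for rr in(.029,.032,.035):
    q=proj(c,np.c_[ctr[0]+rr*np.cos(a),ctr[1]+rr*np.sin(a),np.full(360,.099)]).astype(np.float32)
    v=cv2.remap(g.astype(np.float32),q[:,:1].copy(),q[:,1:].copy(),1).ravel()
    F=np.fft.fft(v-v.mean());print(rr,"phase deg",np.degrees(-np.angle(F[6]))/6,abs(F[6]),"var",np.abs(F[1:9]).round())
    if rr==.032: print(v[::4].round().astype(int).tolist())
# deck
dk=np.zeros_like(g);dk[183:262,285:392]=255
m=cv2.inRange(g,150,255)&cv2.inRange(hsv[...,1],0,40)&dk
mm,ce,st=blob(m,(338,215))
k=max(cv2.findContours(mm.astype(np.uint8),0,1)[0],key=cv2.contourArea);print("deck rect",cv2.minAreaRect(plane(c,k[:,0],.06).astype(np.float32)))
hm=np.zeros_like(g);cv2.circle(hm,(338,218),18,255,-1)
m=cv2.inRange(g,0,150)&hm;mm,ce,st=blob(m,(338,218));print("hole",ce,st,plane(c,ce,.06),plane(c,ce,.053))
k=max(cv2.findContours(mm.astype(np.uint8),0,1)[0],key=cv2.contourArea);print(cv2.minEnclosingCircle(plane(c,k[:,0],.06).astype(np.float32)))
s=r.read_state();print("tip exp",proj(c,[*s["ee_pos"][:2],s["ee_pos"][2]-.0745]), s["ee_pos"])
print(g[240:262:2,300:336:2])
# camera top check on collar
E
```

```text
collar [339.51684645 103.08829405] [ 287   52  106  104 7509]
collar fit [0.60480783 0.04166117] dia 0.07386644947922254 circle ((0.6047831177711487, 0.04138750955462456), 0.0383458212018013)
0.029 phase deg -29.46537 1672.5482 var [ 269.  698.  327.  669.  372. 1673.  553.  337.]
0.032 phase deg -29.846748 1329.5354 var [ 576.  564.  100.  531.  422. 1330.  425.  426.]
[47, 48, 52, 62, 78, 87, 74, 76, 71, 75, 72, 92, 78, 61, 74, 75, 75, 68, 74, 82, 98, 77, 77, 79, 77, 78, 83, 79, 37, 54, 78, 76, 74, 78, 82, 86, 76, 75, 78, 73, 74, 84, 80, 38, 58, 53, 51, 56, 79, 82, 83, 75, 73, 77, 77, 76, 77, 80, 52, 53, 73, 74, 72, 72, 79, 76, 73, 69, 74, 72, 70, 73, 76, 73, 69, 75, 48, 47, 73, 76, 83, 72, 72, 74, 70, 71, 85, 74, 73, 49]
0.035 phase deg 1.4054475 4020.0068 var [4172. 1213.  607. 1255. 4214. 4020. 3246.  710.]
deck rect ((0.6082642078399658, -0.05533638224005699), (0.09293077141046524, 0.06892755627632141), 0.179132342338562)
hole [337.51089588 218.73123487] [326 208  24  23 413] [[ 0.60667313 -0.05183479]] [[ 0.60709862 -0.05362046]]
((0.6066533923149109, -0.052156634628772736), 0
[... 222 characters left out ...]
198 199 196 195 196 193]
 [194 198 199 196 194 197 194 195 198 195 198 194 197 198 199 196 195 193]
 [194 198 196 196 194 196 200 196 188 195 198 196 196 197 198 196 195 190]
 [199 194 196 195 196 196 189  82 100  88 168 194 195 198 192 195 195 198]
 [198 195 196 196 195 195 179  91 100  98 100 199 193 195 195 195 194 195]
 [195 195 193 193 196 195 156  90  99  95  84 200 195 193 194 196 195 194]
 [198 195 202 197 199 201 147  91 100  95  82 207 199 198 200 200 198 199]
 [122 118 119 116 117 118 104  90  97  94  88 105 101 104 105 105 102 104]
 [111 107 110 108 109 112  97  96 101  98  90 111 107 105 108 106 109 103]
 [110 104 111 115 109 109 101  94  95  99  93  99 107 107 108 107 104 108]]
```

The collar fit is at (0.6048,0.0415) with diameter 73.9 mm. The hole is at (0.6065,-0.052), 93.7 mm from the collar axis (stated 94), and mill yaw is about 1°. All consistent. Next I'll go above the button.

```bash
python3 go.py .6055 -.052 .145 0
```

```text
shift [ 0.017  -0.0048  0.0545] turn/2 [-0.     -0.      0.0026]
```

```bash
python3 -m crank '[{"x":0.017,"y":-0.005,"z":0.01,"ax":0,"ay":0,"az":0.002,"claw":1},{"x":0.017,"y":-0.005,"z":0.025,"ax":0,"ay":0,"az":0.002,"claw":1},{"x":0.017,"y":-0.005,"z":0.04,"ax":0,"ay":0,"az":0.002,"claw":1},{"x":0.017,"y":-0.005,"z":0.054,"ax":0,"ay":0,"az":0.002,"claw":1},{"x":0.017,"y":-0.005,"z":0.054,"ax":0,"ay":0,"az":0.002,"claw":1}]'
python3 - <<'E'
from bench import r,camera
from go import *
c=camera("wrist");c["fish"]=1;pickle.dump(c,open("w5.pkl","wb"))
s=r.read_state();print(s["ee_pos"],s["eef_rot"]);p=s["ee_pos"]
u=proj(c,[(p[0]+.0008,p[1]-.0003,p[2]-.0745),(.6065,-.052,.06)]);print(u)
x,y=u[1].astype(int)
cv2.imwrite("pics/w5.png",cv2.resize(c["color"][y-50:y+50,x-60:x+60],None,fx=5,fy=5,interpolation=cv2.INTER_CUBIC));print(x-60,y-50)
show(.6055,-.052,.1255,0)
E
```

```text
time: 6.65
ee_pos: [0.6041, -0.0523, 0.1429]
eef_rot: [1.0, 0.0, -0.002, -0.0]
ft_force: [-0.3, 0.3, -0.0]
width: 0.0111
[ 0.604817   -0.05239824  0.14457954] [ 9.99999385e-01  2.57566810e-04 -1.07823490e-03 -4.46285922e-05]
[[318.21631155 250.97736513]
 [319.46493779 245.23605227]]
259 195
shift [ 0.0007 -0.0004  0.0191] turn/2 [-0.      0.0011  0.0003]
```

View pics/w5.png

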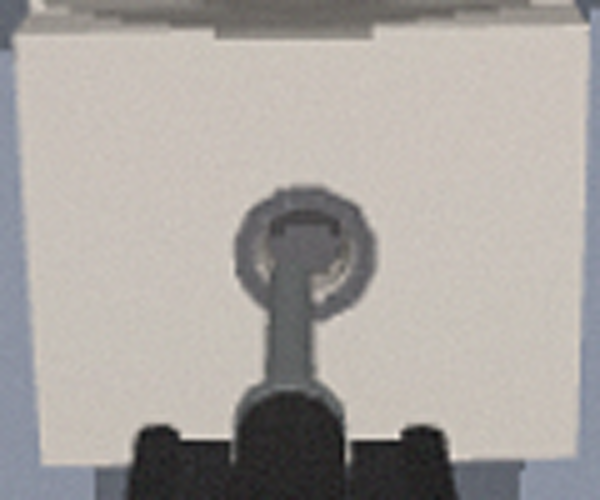

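The crop shows the tip over the hole: shank at column 292, hole centre at column 305, about 1.7 mm to +x. I'll shift +1.5 mm and descend.

```bash
python3 -m crank '[{"x":0.0015,"y":0,"z":0.004,"ax":0,"ay":0.001,"az":0,"claw":1},{"x":0.0015,"y":0,"z":0.008,"ax":0,"ay":0.001,"az":0,"claw":1},{"x":0.0015,"y":0,"z":0.013,"ax":0,"ay":0.001,"az":0,"claw":1},{"x":0.0015,"y":0,"z":0.017,"ax":0,"ay":0.001,"az":0,"claw":1},{"x":0.0015,"y":0,"z":0.017,"ax":0,"ay":0.001,"az":0,"claw":1}]' 30
python3 go.py .606 -.052 .1235 0
```

```text
time: 7.12
ee_pos: [0.6071, -0.0533, 0.1278]
eef_rot: [1.0, -0.001, 0.001, -0.0]
ft_force: [0.5, 0.7, -0.1]
width: 0.0113
shift [-0.0011 -0.0013  0.0043] turn/2 [-0.     -0.0007 -0.0005]
```

```bash
python3 -m crank '[{"x":0,"y":-0.0005,"z":0.002,"ax":0,"ay":0,"az":0,"claw":1},{"x":0,"y":-0.0005,"z":0.004,"ax":0,"ay":0,"az":0,"claw":1},{"x":0,"y":-0.0005,"z":0.005,"ax":0,"ay":0,"az":0,"claw":1},{"x":0,"y":-0.0005,"z":0.0055,"ax":0,"ay":0,"az":0,"claw":1},{"x":0,"y":-0.0005,"z":0.0055,"ax":0,"ay":0,"az":0,"claw":1}]'
python3 go.py .606 -.052 .1235 0
```

```text
time: 7.53
ee_pos: [0.6075, -0.053, 0.1234]
eef_rot: [1.0, -0.001, 0.001, 0.0]
ft_force: [-2.0, -0.8, 4.6]
width: 0.0109
shift [-0.0015 -0.001  -0.0001] turn/2 [ 0.0002 -0.0012 -0.0006]
```

```bash
python3 -m crank '[{"x":-0.0005,"y":0,"z":0.001,"ax":0,"ay":0,"az":0,"claw":1},{"x":-0.0005,"y":0,"z":0.002,"ax":0,"ay":0,"az":0,"claw":1},{"x":-0.0005,"y":0,"z":0.002,"ax":0,"ay":0,"az":0,"claw":1},{"x":-0.0005,"y":0,"z":0.002,"ax":0,"ay":0,"az":0,"claw":1},{"x":-0.0005,"y":0,"z":0.002,"ax":0,"ay":0,"az":0,"claw":1}]'
python3 go.py .606 -.052 .1235 0
```

```text
time: 7.95
ee_pos: [0.6078, -0.0529, 0.1229]
eef_rot: [1.0, -0.001, 0.002, 0.0]
ft_force: [-3.6, -1.3, 13.0]
width: 0.0114
shift [-0.0018 -0.0009 -0.0006] turn/2 [ 0.0004 -0.0022 -0.0006]
```

13 N at tip z ≈ 0.0485 m, so the button is at its stop. I'll retract and take the prod back.

```bash
python3 -m crank '[{"x":-0.001,"y":0,"z":-0.01,"ax":0,"ay":0,"az":0,"claw":1},{"x":-0.001,"y":0,"z":-0.03,"ax":0,"ay":0,"az":0,"claw":1},{"x":-0.001,"y":0,"z":-0.055,"ax":0,"ay":0,"az":0,"claw":1},{"x":-0.001,"y":0,"z":-0.08,"ax":0,"ay":0,"az":0,"claw":1},{"x":-0.001,"y":0,"z":-0.08,"ax":0,"ay":0,"az":0,"claw":1}]'
python3 go.py .46 .11 .2 17.3
```

```text
time: 8.37
ee_pos: [0.6078, -0.0522, 0.2062]
eef_rot: [1.0, -0.0, 0.004, 0.0]
ft_force: [-0.1, 0.5, 1.2]
width: 0.0113
shift [-0.148  -0.1621  0.0049] turn/2 [ 0.0008 -0.0044 -0.1513]
```

```bash
python3 -m crank '[{"x":-0.028,"y":-0.03,"z":0,"ax":0,"ay":0,"az":-0.03,"claw":1},{"x":-0.056,"y":-0.061,"z":0,"ax":0,"ay":0,"az":-0.06,"claw":1},{"x":-0.084,"y":-0.092,"z":0,"ax":0,"ay":0,"az":-0.09,"claw":1},{"x":-0.112,"y":-0.122,"z":0,"ax":0,"ay":0,"az":-0.12,"claw":1},{"x":-0.14,"y":-0.152,"z":0,"ax":0,"ay":0,"az":-0.15,"claw":1}]'
python3 -m crank '[{"x":0.003,"y":-0.04,"z":0,"ax":0,"ay":0,"az":-0.03,"claw":1},{"x":0.006,"y":-0.08,"z":0,"ax":0,"ay":0,"az":-0.06,"claw":1},{"x":0.009,"y":-0.12,"z":0,"ax":0,"ay":0,"az":-0.09,"claw":1},{"x":0.011,"y":-0.16,"z":0,"ax":0,"ay":0,"az":-0.12,"claw":1},{"x":0.014,"y":-0.195,"z":0,"ax":0,"ay":0,"az":-0.15,"claw":1}]'
python3 go.py .409 .3201 .2 34.55
```

```text
time: 8.78
ee_pos: [0.4641, 0.1007, 0.2002]
eef_rot: [0.989, 0.15, 0.001, 0.0]
ft_force: [0.1, 1.8, 0.4]
width: 0.0113
time: 9.2
ee_pos: [0.4204, 0.2922, 0.2008]
eef_rot: [0.955, 0.297, 0.001, 0.0]
ft_force: [0.5, -0.1, -1.4]
width: 0.0112
shift [ 0.0064 -0.0294  0.0008] turn/2 [ 0.0007 -0.0012 -0.0001]
```

```bash
python3 -m crank '[{"x":0.003,"y":-0.012,"z":0.01,"ax":0,"ay":0,"az":0,"claw":1},{"x":0.006,"y":-0.023,"z":0.025,"ax":0,"ay":0,"az":0,"claw":1},{"x":0.006,"y":-0.023,"z":0.045,"ax":0,"ay":0,"az":0,"claw":1},{"x":0.006,"y":-0.023,"z":0.055,"ax":0,"ay":0,"az":0,"claw":1},{"x":0.006,"y":-0.023,"z":0.055,"ax":0,"ay":0,"az":0,"claw":1}]'
python3 go.py .409 .3201 .14 34.55
```

```text
time: 9.62
ee_pos: [0.4128, 0.3112, 0.1434]
eef_rot: [0.955, 0.295, -0.001, 0.001]
ft_force: [0.1, -1.1, 0.0]
width: 0.011
shift [ 0.0019 -0.0095  0.0034] turn/2 [ 0.0004  0.001  -0.0019]
```

```bash
python3 -m crank '[{"x":0.001,"y":-0.009,"z":0.003,"ax":0,"ay":0,"az":-0.002,"claw":1},{"x":0.001,"y":-0.009,"z":0.003,"ax":0,"ay":0,"az":-0.002,"claw":1},{"x":0.001,"y":-0.009,"z":0.003,"ax":0,"ay":0,"az":-0.002,"claw":1},{"x":0.001,"y":-0.009,"z":0.003,"ax":0,"ay":0,"az":-0.002,"claw":1},{"x":0.001,"y":-0.009,"z":0.003,"ax":0,"ay":0,"az":-0.002,"claw":1}]'
python3 - <<'E'
from bench import r,camera
from go import *
c=camera("wrist");c["fish"]=1;pickle.dump(c,open("w6.pkl","wb"))
s=r.read_state();p=s["ee_pos"];print(p)
a=np.radians(34.5)
u=proj(c,[(p[0]+.0007,p[1],p[2]-.0745),(.41,.32,.055),(.41,.32,.06)]);print(u)
x,y=u[1].astype(int)
cv2.imwrite("pics/w6.png",cv2.resize(c["color"][y-50:y+50,x-60:x+60],None,fx=5,fy=5,interpolation=cv2.INTER_CUBIC));print(x-60,y-50)
show(.409,.3201,.14,34.55)
E
```

```text
time: 10.03
ee_pos: [0.4101, 0.3202, 0.1431]
eef_rot: [0.955, 0.297, 0.001, 0.0]
ft_force: [0.2, -0.4, -0.3]
width: 0.011
[0.41003102 0.32010554 0.1429984 ]
[[316.76119397 249.62076605]
 [315.75710296 242.90504956]
 [315.76506653 245.15063095]]
255 192
shift [-0.0009 -0.0006  0.003 ] turn/2 [ 0.0008 -0.0012 -0.0003]
```

View pics/w6.png

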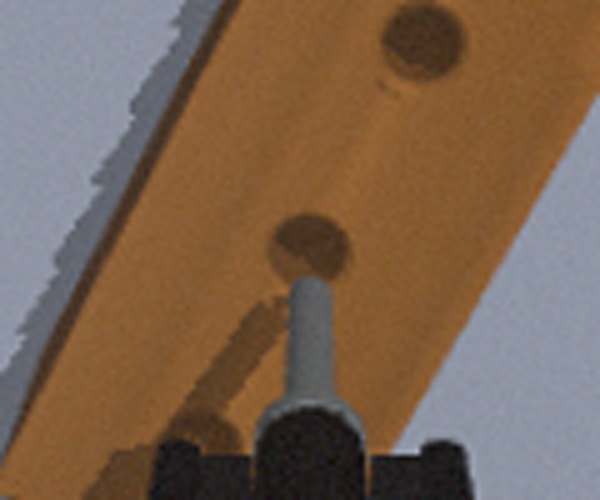

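The crop shows the hole at (311,250) and the shank at column 312, tip about to enter. Aligned; insert.

```bash
python3 -m crank '[{"x":-0.0004,"y":-0.0003,"z":0.008,"ax":0,"ay":0,"az":0,"claw":1},{"x":-0.0004,"y":-0.0003,"z":0.015,"ax":0,"ay":0,"az":0,"claw":1},{"x":-0.0004,"y":-0.0003,"z":0.022,"ax":0,"ay":0,"az":0,"claw":1},{"x":-0.0004,"y":-0.0003,"z":0.03,"ax":0,"ay":0,"az":0,"claw":1},{"x":-0.0004,"y":-0.0003,"z":0.03,"ax":0,"ay":0,"az":0,"claw":1}]'
python3 go.py .4093 .3201 .081 34.55
```

```text
time: 10.5
ee_pos: [0.4084, 0.3194, 0.1105]
eef_rot: [0.955, 0.297, -0.0, 0.001]
ft_force: [0.3, -0.4, -1.0]
width: 0.0114
shift [ 0.0011 -0.0001  0.0295] turn/2 [0.0005 0.0005 0.    ]
```

```bash
python3 -m crank '[{"x":0.0006,"y":0,"z":0.01,"ax":0,"ay":0,"az":0,"claw":1},{"x":0.0006,"y":0,"z":0.02,"ax":0,"ay":0,"az":0,"claw":1},{"x":0.0006,"y":0,"z":0.028,"ax":0,"ay":0,"az":0,"claw":1},{"x":0.0006,"y":0,"z":0.0295,"ax":0,"ay":0,"az":0,"claw":1},{"x":0.0006,"y":0,"z":0.0295,"ax":0,"ay":0,"az":0,"claw":1}]'
python3 go.py .4093 .3201 .081 34.55
```

```text
time: 10.92
ee_pos: [0.4093, 0.3203, 0.0822]
eef_rot: [0.955, 0.297, 0.0, 0.0]
ft_force: [0.1, 0.4, -0.3]
width: 0.0113
shift [-0.0001  0.0002  0.0012] turn/2 [ 0.0005 -0.0001  0.0001]
```

Now open gently.

```bash
python3 -m crank '[{"x":0,"y":0,"z":0.001,"ax":0,"ay":0,"az":0,"claw":1},{"x":0,"y":0,"z":0.0015,"ax":0,"ay":0,"az":0,"claw":0.7},{"x":0,"y":0,"z":0.0015,"ax":0,"ay":0,"az":0,"claw":0.4},{"x":0,"y":0,"z":0.0015,"ax":0,"ay":0,"az":0,"claw":0},{"x":0,"y":0,"z":0.0015,"ax":0,"ay":0,"az":0,"claw":-0.3}]'
python3 -m crank '[{"x":0,"y":0,"z":0,"ax":0,"ay":0,"az":0,"claw":-0.4},{"x":0,"y":0,"z":-0.02,"ax":0,"ay":0,"az":0,"claw":-0.4},{"x":0,"y":0,"z":-0.05,"ax":0,"ay":0,"az":0,"claw":-0.4},{"x":0,"y":0,"z":-0.085,"ax":0,"ay":0,"az":0,"claw":-0.4},{"x":0,"y":0,"z":-0.12,"ax":0,"ay":0,"az":0,"claw":-0.4}]'
python3 - <<'E'
from bench import r,camera
from go import *
c=camera("wrist");c["fish"]=1;pickle.dump(c,open("w7.pkl","wb"))
u=proj(c,[(.41,.32,.13),(.41,.32,.055)]);print(u)
hsv=cv2.cvtColor(c["color"],cv2.COLOR_BGR2HSV)
m=cv2.inRange(hsv,(0,0,0),(180,255,55));x,y=u[0].astype(int);q=np.zeros_like(m);q[y-25:y+25,x-25:x+25]=255;m&=q
n,l,st,ce=cv2.connectedComponentsWithStats(m)
for i in range(1,n):
    if st[i,4]>20: print(st[i],ce[i],plane(c,ce[i],.13),plane(c,ce[i],.11))
c=camera("side");u=proj(c,[(.41,.32,.13),(.41,.32,.055)]);print(u)
x,y=u[0].astype(int)
cv2.imwrite("pics/s7.png",cv2.resize(c["color"][y-30:y+70,x-50:x+50],None,fx=5,fy=5,interpolation=cv2.INTER_CUBIC))
show(.46,.1,.3,10)
E
```

```text
time: 11.33
ee_pos: [0.41, 0.3206, 0.0818]
eef_rot: [0.955, 0.297, 0.001, 0.0]
ft_force: [0.1, -0.8, 0.4]
width: 0.026
time: 11.75
ee_pos: [0.4089, 0.3204, 0.2028]
eef_rot: [0.955, 0.297, 0.0, 0.0]
ft_force: [2.0, 0.4, 0.6]
width: 0.0565
[[317.10011823 251.34199857]
 [316.85922479 222.34781318]]
[310 226  16  32 461] [317.53145336 241.14533623] [[0.40615166 0.32606818]] [[0.40989111 0.32080105]]
[[235.97706364 139.76955085]
 [238.90288074 167.23680743]]
shift [-0.0852  0.2113 -0.0936] turn/2 [-1.000e-04 -4.800e-03  2.143e-01]
```

View pics/s7.png

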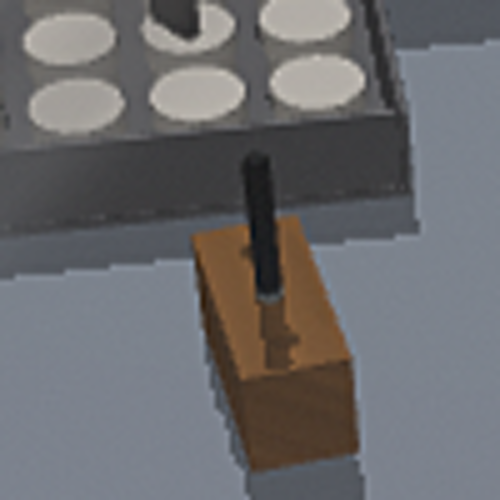

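The side crop shows the prod upright with its shoulder at the block top: handle top (258,155), base (270,298). The wrist blob agrees at (0.410,0.321). Off to the cup.

```bash
python3 -m crank '[{"x":-0.014,"y":0.034,"z":-0.02,"ax":0,"ay":0,"az":0.035,"claw":-1},{"x":-0.028,"y":0.068,"z":-0.04,"ax":0,"ay":0,"az":0.07,"claw":-1},{"x":-0.043,"y":0.102,"z":-0.06,"ax":0,"ay":0,"az":0.105,"claw":-1},{"x":-0.057,"y":0.136,"z":-0.08,"ax":0,"ay":0,"az":0.14,"claw":-1},{"x":-0.071,"y":0.17,"z":-0.095,"ax":0,"ay":0,"az":0.17,"claw":-1}]'
python3 go.py .45 -.07 .3 -5
python3 - <<'E'
from h import *
c=pickle.load(open("w1.pkl","rb"));d=pickle.load(open("c0.pkl","rb"))["top"]
for nm,c,u in(("w1",c,(304,176)),("top",d,(452,299))):
    hsv=cv2.cvtColor(c["color"],cv2.COLOR_BGR2HSV);m=cv2.inRange(hsv,(0,0,0),(180,17,255))
    q=np.zeros_like(m);cv2.circle(q,u,42 if nm=="w1" else 24,255,-1);m&=q
    m=cv2.morphologyEx(m,2,np.ones((3,3)));n,l,st,ce=cv2.connectedComponentsWithStats(m);i=1+st[1:,4].argmax()
    print(nm,st[i],ce[i],plane(c,ce[i],.115),plane(c,ce[i],.08), hsv[u[1],u[0]])
E
```

```text
time: 12.27
ee_pos: [0.4472, 0.1389, 0.2981]
eef_rot: [0.992, 0.13, 0.002, 0.0]
ft_force: [1.7, -0.2, -0.6]
width: 0.0839
shift [-0.051   0.2026 -0.0018] turn/2 [ 0.0004 -0.0018  0.1736]
w1 [ 278  148   54   56 2036] [304.4435167  176.67141454] [[ 0.41996416 -0.25412753]] [[ 0.41645743 -0.25757602]] [ 90   9 117]
top [431 286  33  25 651] [447.29493088 297.66513057] [[ 0.41981586 -0.24477696]] [[ 0.41733142 -0.25417674]] [ 90   9 109]
```

```bash
python3 -m crank '[{"x":-0.01,"y":0.04,"z":0,"ax":0,"ay":0,"az":0.035,"claw":-1},{"x":-0.02,"y":0.08,"z":0,"ax":0,"ay":0,"az":0.07,"claw":-1},{"x":-0.03,"y":0.12,"z":0,"ax":0,"ay":0,"az":0.105,"claw":-1},{"x":-0.04,"y":0.16,"z":0,"ax":0,"ay":0,"az":0.14,"claw":-1},{"x":-0.05,"y":0.197,"z":0,"ax":0,"ay":0,"az":0.173,"claw":-1}]'
python3 -m crank '[{"x":-0.007,"y":0.038,"z":0,"ax":0,"ay":0,"az":0.035,"claw":-1},{"x":-0.015,"y":0.077,"z":0,"ax":0,"ay":0,"az":0.07,"claw":-1},{"x":-0.022,"y":0.115,"z":0,"ax":0,"ay":0,"az":0.105,"claw":-1},{"x":-0.03,"y":0.153,"z":0,"ax":0,"ay":0,"az":0.14,"claw":-1},{"x":-0.038,"y":0.19,"z":0,"ax":0,"ay":0,"az":0.175,"claw":-1}]'
python3 go.py .378 -.325 .25 -30
```

```text
time: 12.68
ee_pos: [0.4496, -0.0655, 0.2965]
eef_rot: [0.999, -0.044, 0.001, 0.0]
ft_force: [0.3, -0.0, -0.0]
width: 0.0868
time: 13.1
ee_pos: [0.3955, -0.2509, 0.2963]
eef_rot: [0.976, -0.217, 0.001, 0.0]
ft_force: [0.4, -0.0, -0.0]
width: 0.0872
shift [0.0154 0.0745 0.0463] turn/2 [-0.0002 -0.0009  0.0434]
```

```bash
python3 -m crank '[{"x":0.005,"y":0.025,"z":0.01,"ax":0,"ay":0,"az":0.015,"claw":-1},{"x":0.01,"y":0.05,"z":0.02,"ax":0,"ay":0,"az":0.03,"claw":-1},{"x":0.015,"y":0.07,"z":0.03,"ax":0,"ay":0,"az":0.04,"claw":-1},{"x":0.015,"y":0.07,"z":0.04,"ax":0,"ay":0,"az":0.04,"claw":-1},{"x":0.015,"y":0.07,"z":0.04,"ax":0,"ay":0,"az":0.04,"claw":-1}]'
python3 - <<'E'
from bench import r,camera
from go import *
c=camera("wrist");c["fish"]=1;pickle.dump(c,open("w8.pkl","wb"))
s=r.read_state();print(s["ee_pos"],c["eye"])
u=proj(c,(.418,-.254,.06))[0].astype(int);print(u)
x,y=u;y=max(y,80)
cv2.imwrite("pics/w8.png",cv2.resize(c["color"][y-80:y+80,x-100:x+100],None,fx=4,fy=4,interpolation=cv2.INTER_CUBIC));print(x-100,y-80)
E
```

```text
time: 13.52
ee_pos: [0.38, -0.3186, 0.2534]
eef_rot: [0.967, -0.254, -0.001, -0.001]
ft_force: [-0.0, 1.1, -0.5]
width: 0.0869
[ 0.38082862 -0.31782739  0.25485301] [ 0.42087253 -0.24780726  0.41573099]
[317 133]
217 53
```

View pics/w8.png

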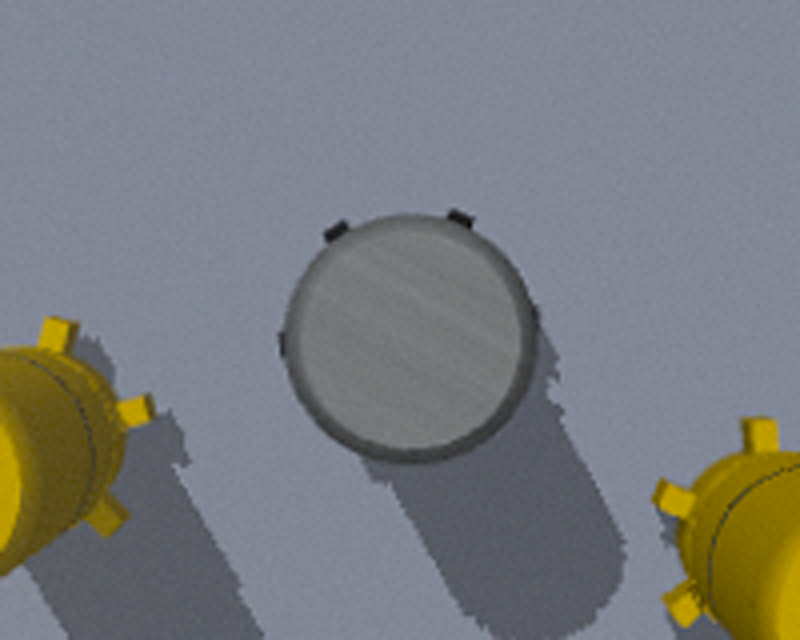

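The crop shows the cup's top circle at (412,338) and black splines at (337,231), (461,219) and, just visible, (283,345) and (537,315). Yellow look-alikes flank it.

```bash
python3 - <<'E'
from go import *
T=pickle.load(open("c0.pkl","rb"))["top"]
def fit(P):
    for _ in range(5):
        A=np.c_[2*P,np.ones(len(P))];x=np.linalg.lstsq(A,(P**2).sum(1),rcond=None)[0];c=x[:2];R0=np.sqrt(x[2]+c@c)
        e=abs(np.hypot(*(P-c).T)-R0);P=P[e<max(.0008,2*e.std())] if len(P)>20 else P
    return c,2*R0
w=pickle.load(open("w8.pkl","rb"));hsv=cv2.cvtColor(w["color"],cv2.COLOR_BGR2HSV)
m=cv2.inRange(hsv,(0,0,50),(180,18,255));q=np.zeros_like(m);cv2.circle(q,(320,137),36,255,-1);m&=q
m=cv2.morphologyEx(m,2,np.ones((5,5)))
k=max(cv2.findContours(m,0,1)[0],key=cv2.contourArea)
for z in(.11,.112): print("body z",z,fit(plane(w,k[:,0],z)))
ctr,_=fit(plane(w,k[:,0],.110))
def spl(c,u,rad):
    hsv=cv2.cvtColor(c["color"],cv2.COLOR_BGR2HSV);m=cv2.inRange(hsv[...,2],0,50);q=np.zeros_like(m);cv2.circle(q,u,rad,255,-1);m&=q
    n,l,st,ce=cv2.connectedComponentsWithStats(m)
    for i in range(1,n):
        if st[i,4]>4:
            p=plane(c,ce[i],.02)[0]-ctr;a=np.degrees(np.arctan2(p[1],p[0]));print("  ",st[i,4],ce[i].round(1),"r %.4f ang %.1f mod60 %.1f"%(np.hypot(*p),a,a%60))
print("w8");spl(w,(320,137),42)
w1=pickle.load(open("w1.pkl","rb"));print("w1");spl(w1,(304,176),42)
print("top");spl(T,(440,298),20)
print("top cam body z.115",ctr)
s=r.read_state();print(s["ee_pos"],yaw(s))
E
```

```text
body z 0.11 (array([ 0.41854887, -0.25531541]), np.float64(0.04683346437041187))
body z 0.112 (array([ 0.41856407, -0.2552663 ]), np.float64(0.0465270939575132))
w8
   13 [331.8 107.5] r 0.0316 ang 34.6 mod60 34.6
   12 [301.  110.5] r 0.0311 ang 96.6 mod60 36.6
w1
   38 [315.8 144.8] r 0.0289 ang 34.6 mod60 34.6
   33 [291.  148.8] r 0.0284 ang 96.3 mod60 36.3
   41 [331.6 163.9] r 0.0300 ang -25.0 mod60 35.0
top
   13 [446.1 284.4] r 0.0284 ang -25.8 mod60 34.2
   43 [431.7 292.4] r 0.0226 ang 72.9 mod60 12.9
   12 [436.2 307. ] r 0.0296 ang 157.7 mod60 37.7
top cam body z.115 [ 0.41854887 -0.25531541]
[ 0.38082862 -0.31782739  0.25485301] -29.302713340428323
```

The cup centre is (0.4186,-0.2553) and its splines lie at ≈35.3° mod 60. The grooves are at ≈1.3°, so the turn is about +26°. I'll grasp at yaw −38° to keep the fingers clear of the yellow cups.

```bash
python3 go.py .4186 -.2553 .19 -38
```

```text
shift [ 0.0024 -0.0729  0.065 ] turn/2 [-0.0011  0.0006  0.0759]
```

```bash
python3 -m crank '[{"x":0,"y":-0.025,"z":0.013,"ax":0,"ay":0,"az":0.02,"claw":-0.7},{"x":0.001,"y":-0.05,"z":0.026,"ax":0,"ay":0,"az":0.04,"claw":-0.7},{"x":0.002,"y":-0.073,"z":0.04,"ax":0,"ay":0,"az":0.06,"claw":-0.7},{"x":0.002,"y":-0.073,"z":0.06,"ax":0,"ay":0,"az":0.076,"claw":-0.7},{"x":0.002,"y":-0.073,"z":0.065,"ax":0,"ay":0,"az":0.076,"claw":-0.7}]'
python3 -m crank '[{"x":0,"y":0,"z":0,"ax":0,"ay":0,"az":0,"claw":-0.7},{"x":0,"y":0,"z":0,"ax":0,"ay":0,"az":0,"claw":-0.7},{"x":0,"y":0,"z":0,"ax":0,"ay":0,"az":0,"claw":-0.7},{"x":0,"y":0,"z":0,"ax":0,"ay":0,"az":0,"claw":-0.7},{"x":0,"y":0,"z":0,"ax":0,"ay":0,"az":0,"claw":-0.7}]'
python3 go.py .4186 -.2553 .066 -38
```

```text
time: 13.98
ee_pos: [0.419, -0.2533, 0.1898]
eef_rot: [0.946, -0.324, -0.0, -0.001]
ft_force: [-1.1, 0.0, -0.9]
width: 0.0748
time: 14.4
ee_pos: [0.4188, -0.2569, 0.1924]
eef_rot: [0.945, -0.327, 0.002, -0.0]
ft_force: [0.8, -0.1, -0.3]
width: 0.0738
shift [-0.0015 -0.001   0.1264] turn/2 [-0.0006 -0.0015 -0.0011]
```

```bash
python3 -m crank '[{"x":-0.0008,"y":-0.0008,"z":0.025,"ax":0,"ay":0,"az":0,"claw":-0.7},{"x":-0.0008,"y":-0.0008,"z":0.05,"ax":0,"ay":0,"az":0,"claw":-0.7},{"x":-0.0008,"y":-0.0008,"z":0.075,"ax":0,"ay":0,"az":0,"claw":-0.7},{"x":-0.0008,"y":-0.0008,"z":0.1,"ax":0,"ay":0,"az":0,"claw":-0.7},{"x":-0.0008,"y":-0.0008,"z":0.125,"ax":0,"ay":0,"az":0,"claw":-0.7}]'
python3 -m crank '[{"x":0,"y":0,"z":0,"ax":0,"ay":0,"az":0,"claw":-0.5},{"x":0,"y":0,"z":0,"ax":0,"ay":0,"az":0,"claw":-0.3},{"x":0,"y":0,"z":0,"ax":0,"ay":0,"az":0,"claw":0},{"x":0,"y":0,"z":0,"ax":0,"ay":0,"az":0,"claw":0.5},{"x":0,"y":0,"z":0,"ax":0,"ay":0,"az":0,"claw":1}]' 30
python3 go.py .4186 -.2553 .066 -38
```

```text
time: 14.82
ee_pos: [0.4189, -0.2556, 0.066]
eef_rot: [0.945, -0.327, 0.001, -0.0]
ft_force: [0.3, -0.1, -0.7]
width: 0.0742
time: 15.23
ee_pos: [0.4197, -0.2558, 0.0682]
eef_rot: [0.945, -0.326, 0.002, 0.0]
ft_force: [-1.2, -0.3, 4.9]
width: 0.0515
shift [-0.0012  0.0003  0.0022] turn/2 [-0.0006 -0.0021 -0.0009]
```

```bash
python3 -m crank '[{"x":0,"y":0,"z":0,"ax":0,"ay":0,"az":0,"claw":1},{"x":0,"y":0,"z":0,"ax":0,"ay":0,"az":0,"claw":1},{"x":0,"y":0,"z":0,"ax":0,"ay":0,"az":0,"claw":1},{"x":0,"y":0,"z":0,"ax":0,"ay":0,"az":0,"claw":1},{"x":0,"y":0,"z":0,"ax":0,"ay":0,"az":0,"claw":1}]' 45
python3 -c "
from go import *
for i in range(1):
  s=r.read_state();print(s['ee_pos'],yaw(s),s['eef_rot'],s['ft_force'],s['width'])"
python3 -m crank '[{"x":0,"y":0,"z":-0.03,"ax":0,"ay":0,"az":0,"claw":1},{"x":0,"y":0,"z":-0.06,"ax":0,"ay":0,"az":0,"claw":1},{"x":0,"y":0,"z":-0.09,"ax":0,"ay":0,"az":0,"claw":1},{"x":0,"y":0,"z":-0.13,"ax":0,"ay":0,"az":0,"claw":1},{"x":0,"y":0,"z":-0.17,"ax":0,"ay":0,"az":0,"claw":1}]'
python3 go.py .53 -.1 .24 -25;python3 go.py .6048 .0415 .24 -12
```

```text
time: 15.65
ee_pos: [0.4197, -0.2558, 0.0682]
eef_rot: [0.945, -0.326, 0.002, 0.0]
ft_force: [-1.9, 0.4, 8.0]
width: 0.0509
[ 0.41967581 -0.25580324  0.06820842] -38.103155834710144 [ 9.45223210e-01 -3.26417222e-01  2.20412618e-03  1.50495460e-04] [-1.87448729  0.3747634   7.9572131 ] 0.05086930029416031
time: 16.07
ee_pos: [0.4177, -0.2547, 0.2383]
eef_rot: [0.945, -0.326, 0.001, -0.0]
ft_force: [0.9, -0.8, -2.6]
width: 0.0514
shift [-0.007  -0.1911 -0.0015] turn/2 [-0.0005 -0.0005 -0.1142]
shift [-0.0354 -0.3486 -0.0013] turn/2 [-0.0004 -0.0006 -0.2276]
```

```bash
python3 -m crank '[{"x":-0.003,"y":-0.035,"z":0,"ax":0,"ay":0,"az":-0.023,"claw":1},{"x":-0.007,"y":-0.07,"z":0,"ax":0,"ay":0,"az":-0.046,"claw":1},{"x":-0.01,"y":-0.105,"z":0,"ax":0,"ay":0,"az":-0.07,"claw":1},{"x":-0.014,"y":-0.14,"z":0,"ax":0,"ay":0,"az":-0.092,"claw":1},{"x":-0.018,"y":-0.175,"z":0,"ax":0,"ay":0,"az":-0.114,"claw":1}]'
python3 go.py .6048 .0415 .22 -12
```

```text
time: 16.48
ee_pos: [0.5126, -0.105, 0.2373]
eef_rot: [0.976, -0.216, 0.001, 0.0]
ft_force: [1.2, 0.3, -2.6]
width: 0.0509
shift [ 0.0217 -0.1717  0.0175] turn/2 [-1.000e-04 -1.400e-03 -1.129e-01]
```

```bash
python3 -m crank '[{"x":0.005,"y":-0.035,"z":0,"ax":0,"ay":0,"az":-0.023,"claw":1},{"x":0.01,"y":-0.07,"z":0,"ax":0,"ay":0,"az":-0.046,"claw":1},{"x":0.015,"y":-0.105,"z":0.005,"ax":0,"ay":0,"az":-0.07,"claw":1},{"x":0.019,"y":-0.138,"z":0.01,"ax":0,"ay":0,"az":-0.092,"claw":1},{"x":0.021,"y":-0.165,"z":0.017,"ax":0,"ay":0,"az":-0.113,"claw":1}]'
python3 -m crank '[{"x":0,"y":0,"z":0,"ax":0,"ay":0,"az":0,"claw":1},{"x":0,"y":0,"z":0,"ax":0,"ay":0,"az":0,"claw":1},{"x":0,"y":0,"z":0,"ax":0,"ay":0,"az":0,"claw":1},{"x":0,"y":0,"z":0,"ax":0,"ay":0,"az":0,"claw":1},{"x":0,"y":0,"z":0,"ax":0,"ay":0,"az":0,"claw":1}]'
python3 go.py .6048 .0415 .18 -12
```

```text
time: 16.9
ee_pos: [0.6021, 0.0366, 0.2203]
eef_rot: [0.995, -0.104, 0.001, -0.0]
ft_force: [-0.3, -0.1, -3.3]
width: 0.0511
time: 17.32
ee_pos: [0.6011, 0.0328, 0.2204]
eef_rot: [0.994, -0.106, 0.001, 0.0]
ft_force: [0.1, -0.6, -2.5]
width: 0.0512
shift [ 0.0017 -0.0093  0.0404] turn/2 [ 0.0002 -0.0014 -0.0019]
```

```bash
python3 -m crank '[{"x":0.001,"y":-0.009,"z":0.01,"ax":0,"ay":0,"az":-0.002,"claw":1},{"x":0.001,"y":-0.009,"z":0.025,"ax":0,"ay":0,"az":-0.002,"claw":1},{"x":0.001,"y":-0.009,"z":0.04,"ax":0,"ay":0,"az":-0.002,"claw":1},{"x":0.001,"y":-0.009,"z":0.044,"ax":0,"ay":0,"az":-0.002,"claw":1},{"x":0.001,"y":-0.009,"z":0.044,"ax":0,"ay":0,"az":-0.002,"claw":1}]'
python3 - <<'E'
from bench import r,camera
from go import *
show(.6048,.0415,.175,-12)
s=r.read_state();p=s["ee_pos"];print(p,s["ft_force"])
c=camera("wrist");c["fish"]=1;pickle.dump(c,open("w9.pkl","wb"))
d=camera("side");pickle.dump(d,open("s9.pkl","wb"))
u=proj(c,(.6048,.0415,.1))[0].astype(int);v=proj(d,(.6048,.0415,.1))[0].astype(int);print(u,v)
cr=lambda im,u:cv2.resize(im[max(u[1]-75,0):max(u[1]-75,0)+150,u[0]-50:u[0]+50],(400,600),interpolation=cv2.INTER_CUBIC)
cv2.imwrite("pics/x9.png",np.hstack([cr(c["color"],u),cr(d["color"],v)]))
E
```

```text
time: 17.73
ee_pos: [0.6032, 0.0426, 0.1744]
eef_rot: [0.995, -0.103, -0.0, 0.0]
ft_force: [0.4, -0.9, -2.6]
width: 0.0511
shift [ 0.0018  0.0008 -0.0006] turn/2 [0.0002 0.0002 0.0012]
[0.60321884 0.04264635 0.1744235 ] [ 0.38830254 -0.85711232 -2.63744205]
[318 250] [351 225]
```

View pics/x9.png

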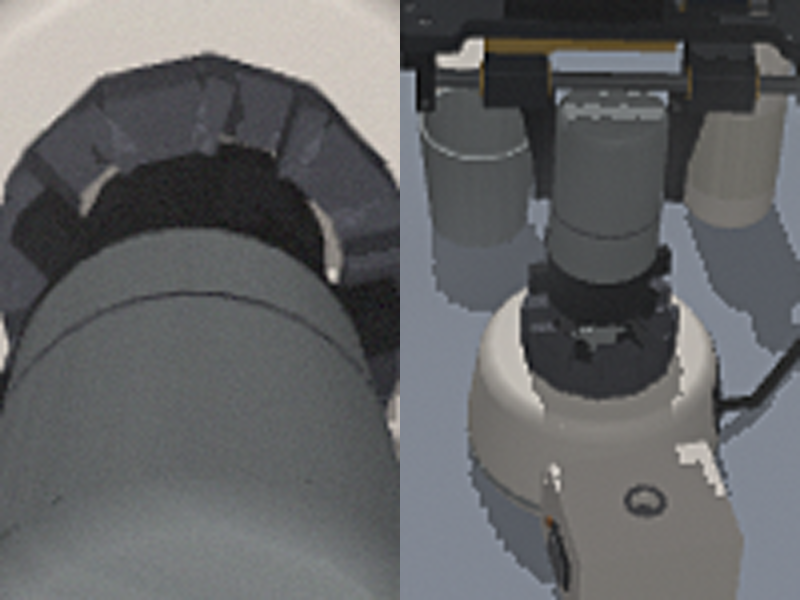

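The wrist view shows the cup about 1.5 mm left (−x) of the collar, which agrees with the TCP readout. The side view shows the neck just above the rim. I'll correct and lower.

```bash
python3 -m crank '[{"x":0.0018,"y":0.0008,"z":0,"ax":0,"ay":0,"az":0.001,"claw":1},{"x":0.0018,"y":0.0008,"z":0.003,"ax":0,"ay":0,"az":0.001,"claw":1},{"x":0.0018,"y":0.0008,"z":0.006,"ax":0,"ay":0,"az":0.001,"claw":1},{"x":0.0018,"y":0.0008,"z":0.009,"ax":0,"ay":0,"az":0.001,"claw":1},{"x":0.0018,"y":0.0008,"z":0.009,"ax":0,"ay":0,"az":0.001,"claw":1}]'
python3 go.py .6048 .0415 .16 -12
python3 -m crank '[{"x":0,"y":0,"z":0.001,"ax":0,"ay":0,"az":0,"claw":1},{"x":0,"y":0,"z":0.002,"ax":0,"ay":0,"az":0,"claw":1},{"x":0,"y":0,"z":0.003,"ax":0,"ay":0,"az":0,"claw":1},{"x":0,"y":0,"z":0.003,"ax":0,"ay":0,"az":0,"claw":1},{"x":0,"y":0,"z":0.003,"ax":0,"ay":0,"az":0,"claw":1}]'
python3 go.py .6048 .0415 .16 -12
```

```text
time: 18.25
ee_pos: [0.6053, 0.0415, 0.1662]
eef_rot: [0.995, -0.104, 0.001, 0.0]
ft_force: [-0.5, 0.3, -2.0]
width: 0.0511
shift [-0.0005  0.0001  0.0062] turn/2 [-0.     -0.0006  0.0002]
time: 18.67
ee_pos: [0.6057, 0.0419, 0.164]
eef_rot: [0.995, -0.104, 0.001, -0.0]
ft_force: [-0.2, 1.3, -2.4]
width: 0.051
shift [-0.0008  0.0006  0.004 ] turn/2 [-0.0003 -0.001   0.0004]
```

```bash
python3 -m crank '[{"x":-0.0005,"y":0.0003,"z":0.002,"ax":0,"ay":0,"az":0,"claw":1},{"x":-0.0005,"y":0.0003,"z":0.004,"ax":0,"ay":0,"az":0,"claw":1},{"x":-0.0005,"y":0.0003,"z":0.006,"ax":0,"ay":0,"az":0,"claw":1},{"x":-0.0005,"y":0.0003,"z":0.008,"ax":0,"ay":0,"az":0,"claw":1},{"x":-0.0005,"y":0.0003,"z":0.008,"ax":0,"ay":0,"az":0,"claw":1}]'
python3 go.py .6048 .0415 .157 -12
```

```text
time: 19.08
ee_pos: [0.6051, 0.0419, 0.1556]
eef_rot: [0.995, -0.104, 0.001, -0.0]
ft_force: [1.6, 3.1, -2.3]
width: 0.0511
shift [-0.0002  0.0005 -0.0014] turn/2 [-0.0005 -0.001   0.0004]
```

```bash
python3 -m crank '[{"x":0,"y":-0.0003,"z":0.001,"ax":0,"ay":0,"az":0,"claw":1},{"x":0,"y":-0.0003,"z":0.002,"ax":0,"ay":0,"az":0,"claw":1},{"x":0,"y":-0.0003,"z":0.003,"ax":0,"ay":0,"az":0,"claw":1},{"x":0,"y":-0.0003,"z":0.004,"ax":0,"ay":0,"az":0,"claw":1},{"x":0,"y":-0.0003,"z":0.004,"ax":0,"ay":0,"az":0,"claw":1}]'
python3 -c "
from go import *
s=r.read_state();print(s['ee_pos'],yaw(s),s['ft_force'],s['torque'])"
```

```text
time: 19.5
ee_pos: [0.6052, 0.042, 0.1518]
eef_rot: [0.995, -0.104, 0.001, -0.0]
ft_force: [0.8, 4.0, -1.2]
width: 0.051
[0.60518252 0.04196996 0.15181767] -11.968549252258278 [ 0.80014568  4.00715451 -1.16262009] [ 1.18238406 -0.25291428 -0.10097375]
```

Splines have dropped in with no vertical resistance. Pushing home.

```bash
python3 -m crank '[{"x":0,"y":-0.0006,"z":0.002,"ax":0,"ay":0,"az":0,"claw":1},{"x":0,"y":-0.0006,"z":0.004,"ax":0,"ay":0,"az":0,"claw":1},{"x":0,"y":-0.0006,"z":0.006,"ax":0,"ay":0,"az":0,"claw":1},{"x":0,"y":-0.0006,"z":0.008,"ax":0,"ay":0,"az":0,"claw":1},{"x":0,"y":-0.0006,"z":0.008,"ax":0,"ay":0,"az":0,"claw":1}]'
python3 -m crank '[{"x":0,"y":0,"z":0.001,"ax":0,"ay":0,"az":0,"claw":1},{"x":0,"y":0,"z":0.001,"ax":0,"ay":0,"az":0,"claw":1},{"x":0,"y":0,"z":0.001,"ax":0,"ay":0,"az":0,"claw":1},{"x":0,"y":0,"z":0.001,"ax":0,"ay":0,"az":0,"claw":1},{"x":0,"y":0,"z":0.001,"ax":0,"ay":0,"az":0,"claw":1}]'
python3 -c "
from go import *
s=r.read_state();print(s['ee_pos'],yaw(s),s['ft_force'],s['torque'])"
```

```text
time: 19.92
ee_pos: [0.6054, 0.0423, 0.1441]
eef_rot: [0.995, -0.104, 0.001, 0.0]
ft_force: [-1.8, 3.5, 3.2]
width: 0.0515
time: 20.33
ee_pos: [0.6054, 0.0423, 0.1435]
eef_rot: [0.995, -0.104, 0.001, 0.0]
ft_force: [-2.6, 2.5, 6.6]
width: 0.051
[0.60543654 0.04232966 0.14348405] -11.974643139810224 [-2.58586104  2.49148442  6.58693488] [ 0.76953864  0.51148013 -0.09005824]
```

```bash
python3 -m crank '[{"x":0,"y":0,"z":0.001,"ax":0,"ay":0,"az":0,"claw":1},{"x":0,"y":0,"z":0.002,"ax":0,"ay":0,"az":0,"claw":1},{"x":0,"y":0,"z":0.002,"ax":0,"ay":0,"az":0,"claw":1},{"x":0,"y":0,"z":0.002,"ax":0,"ay":0,"az":0,"claw":1},{"x":0,"y":0,"z":0.002,"ax":0,"ay":0,"az":0,"claw":1}]'
python3 -m crank '[{"x":0,"y":0,"z":0,"ax":0,"ay":0,"az":0,"claw":1},{"x":0,"y":0,"z":0,"ax":0,"ay":0,"az":0,"claw":1},{"x":0,"y":0,"z":0,"ax":0,"ay":0,"az":0,"claw":1},{"x":0,"y":0,"z":0,"ax":0,"ay":0,"az":0,"claw":1},{"x":0,"y":0,"z":0,"ax":0,"ay":0,"az":0,"claw":1}]'
python3 -c "
from go import *
s=r.read_state();print(s['ee_pos'],yaw(s),s['ft_force'],s['torque'])"
```

```text
time: 20.75
ee_pos: [0.6054, 0.0425, 0.1432]
eef_rot: [0.995, -0.104, 0.002, 0.0]
ft_force: [-9.5, 2.8, 20.4]
width: 0.0511
time: 21.17
ee_pos: [0.6055, 0.0425, 0.1432]
eef_rot: [0.995, -0.104, 0.002, 0.0]
ft_force: [-9.1, 2.4, 21.0]
width: 0.051
[0.60546174 0.04253834 0.14323401] -11.967978331175319 [-9.1334528   2.42624766 21.04873589] [ 0.47519715  2.15644644 -0.05027063]
```

```bash
python3 - <<'E'
from bench import r,camera
from go import *
d=camera("side");cv2.imwrite("pics/s10.png",d["color"][90:470,150:520].repeat(1,0))
for n,p in dict(prodtop=(.41,.32,.13),mouth=(.41,.32,.055),rim=(.6048,.0415,.099),cupbodybase=(.6048,.0415,.101)).items(): print(n,proj(d,p)-[150,90])
E
```

```text
prodtop [[85.97706364 49.76955085]]
mouth [[88.90288074 77.23680743]]
rim [[201.34241939 136.14022494]]
cupbodybase [[201.39237561 135.39006112]]
```

View pics/s10.png

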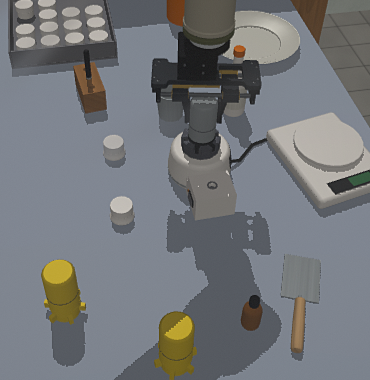

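The side view shows the cup seated in the collar at (203,140), the prod upright in the block at (88,70), and the bystanders and yellow cups where they were. Handing in.

```bash
python3 -c "
from bench import r,close_job
print(close_job()); s=r.read_state();print(s['time'],s['ee_pos'],s['ft_force'],s['width'])"
```

```text
the job is handed in; nothing more can be done
None
the job is handed in; nothing more can be done
```

The job is handed in at about 21 s of the 64 s allowed. No verdict came back, so these are my own last checks.

- **Reset button:** I pressed it with the prod's tip until it reached its stop, at 13 N with the tip about 4.5 mm below the button's rest height. The prod moved at most about 0.6 mm in the grip.
- **Prod:** It is back in the block's middle hole and let go. The side view shows it upright with its shoulder down. The wrist view puts it within about 1 mm of the hole's measured centre (0.410, 0.320).
- **Cup:** I gripped it by the body and turned it about 26°. The splines dropped into the grooves with no vertical resistance, so no searching was needed. I then pressed it to a hard stop at tool height 0.1432 m, which puts the cup's origin about 75 mm above the table, its home height.
- **Final hold:** The arm is still gripping the cup, set to 45 N with the fingers 51 mm apart. It is pressing with about 21 N measured, more than the 9 N spring.
- **Other objects:** The last side view shows the bystanders and the yellow cups where they stood.

**Not ideal:**
- A sideways force of about 9 N remains at the seated cup.
- The tool sits about 1 mm from the collar centre I measured, within the 3 mm limit.
- I judged the drive-plate and button positions only from forces, heights and pictures.
- A state reading after the hand-in was refused.

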